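# Stow the resin bottle and close the bottle drawer on its catch

### The job

Stand the white squeeze bottle of resin with the black pointed cap upright in the front compartment of the open drawer, next to the spray bottle, and let go of it. Then push the drawer fully home until its catch snaps in and it stays shut, so steadily that neither bottle tips over. Leave everything else on the bench where it is.

Things in the scene. Friction and masses are not known exactly. Their poses are not given: they have to be found in the camera images.
- resin_bottle: White squeeze bottle of resin with a pointed black cap, loose, standing on the bench to the right of the open drawer, about 0.2 kg. Round body 50 mm in diameter and 98 mm tall; above it the pointed cap, at most 24 mm in diameter, reaches 141 mm. Origin at the centre of its underside, z up along the bottle.
- spray_bottle: Slender white spray bottle with a pump cap, loose, about 0.16 kg, standing freely in the front compartment of the open drawer; it tips if the drawer starts or stops at more than about 0.2 m/s. Body 42 mm in diameter, 106 mm tall; cap 24 mm in diameter up to 146 mm. Origin at the centre of its underside, z up. Its place varies from side to side.
- cabinet: Fixed grey steel cabinet with one drawer, 288 mm wide (y), 197 mm deep (x), top 190 mm above the bench (rim 195 mm, a flat spanner lies on it). Origin on the bench under the middle of its front (mouth) plane; x points into the cabinet, the way the drawer closes; y along its front, left seen from the robot. The mouth is open above the drawer front; clear height inside 184 mm.
- bottle_drawer (a joint): How far the drawer is out, m: 0 fully home, 0.19 fully out. Moving part 1.6 kg, friction about 1 N, drag about 60 N per m/s. Sprung roller catches at the mouth resist the last stretch: between 0.016 and 0.007 the push rises to about 8 N; past 0.007 they pull the drawer home and hold it. Let go between 0.016 and 0.007 it springs back out.
- bottle_bay (a point): Centre of the front compartment's floor (rubber mat, 18 mm above the bench); moves with the drawer, axes as the cabinet's. Floor: 50 mm either way in x (drawer front to a divider 42 mm high), 119 mm either way in y (drawer sides, 64 mm high). The drawer front rises 122 mm above this floor. Two white fittings lie behind the divider.
- drawer_pull (a point): Middle of the outer face of the aluminium edge pull on the yellow drawer front, 120 mm above the bench; moves with the drawer, axes as the cabinet's. The pull: a rail 150 mm long in y, flat outer face 20 mm high (109 to 129 mm above the bench), 21 mm in front of the yellow front, which is 288 mm wide, 8 to 140 mm above the bench. Push towards the cabinet's +x here or on the front.
- solvent_can: White rectangular can with a red cap standing on the bench right of the cabinet, 62 x 100 x 172 mm, origin at the centre of its underside. Leave it.
- clear_cup: Clear plastic cup with wooden sticks in it, 71 mm in diameter, 124 mm tall, origin at the centre of its underside. Leave it.
- marker: Black and white marker pen lying on the bench near the robot, 134 mm long, 16 mm thick. Leave it.
- screwdriver: Screwdriver with a green handle lying on the bench on the left, 201 mm long, handle 30 mm thick. Leave it.
Things that resemble listed ones, but are neither listed nor needed, are in the scene too. Leave any purple look-alike of the resin_bottle alone.

How it is judged:
By the outcome, as a careful person would: the job done as asked, in the order asked, and still so for the second after the job is handed in, with the robot touching nothing.
It also fails if it takes over 61 s, if anything falls off the work surface, if the arm or the gripper's body presses on something with over 40 N, if the wrist force passes 120 N, or if a joint passes its speed limit or range.

### The arm

A 7-joint arm with a two-finger parallel gripper is mounted at the origin on the work surface; the furniture and walls round the work are solid. World frame = base frame: x ahead of the robot, y to its left, z up, the work surface at z = 0. Lengths are in m, angles in rad, forces in N, time in s.
With the tool pointing down it reaches from about 0.425 to 0.925 m from the base axis. Payload 6.8 kg.
Tool frame: the origin (TCP) lies between the finger pads; the fingertips stand nose_length ahead of it and the grasp point (between the pads) lies 2 mm behind it (nose_length is the distance from the TCP to the fingertips, in m); z points along the fingers, y is the line along which they close (so a half turn about z gives the same grasp; the last joint's range is limited). The gripper opens to 88 mm and grips with 3 to 60 N. Pads are 20 mm wide; open, the fingers measure 115 mm over their backs; the gripper's body (75 mm by 178 mm) begins 61 mm behind the grasp point.
Start: joints at [1.181, 0.477, 0.022, 1.555, -0.011, 1.109, -0.083], TCP at [0.188, -0.648, 0.24] pointing down, gripper open.
Joint ranges: [-2.96, 2.96], [-0.34, 2.1], [-1.41, 1.46], [0.24, 2.44], [-1.37, 4.51], [0.17, 1.92], [-2.96, 2.96]. Speed limits (rad/s): [2.39, 2.39, 3.14, 3.14, 3.14, 3.14, 3.14].

### API

Orientations are given as [roll, pitch, yaw] about the fixed x, y, z axes, in that order (R = Rz(yaw) Ry(pitch) Rx(roll)).
In Python, from plant import * gives the robot as it stands. The module is installed in compiled form; this text tells all that it offers.
- The arm moves only by the tool move_arm, never from a script. Its argument "series" is a list of rows, each a list of 5 numbers: the shift along the world's x, y, z in units of 40 mm (1.0 is 40 mm), then the turn about the world's z in units of 5 degrees (1.0 is 5 degrees), then the opening, from -1 (shut) to 1 (fully open). A call has 1 to 10 rows; each row is the pose to reach, as a shift and turn from the pose commanded when the call began; what a row does not reach only later rows make up. A row lasts 1/12 s, in which the tool goes at most 41.7 mm and 7.16 degrees, less where a joint would pass 70% of its speed; a pose out of reach is approached as far as the arm can. A call with a gripper value outside its range is refused whole. The fingers move at their own pace and stop on an object; "newtons" is the grip in N (left out, the last holds). Time passes only in rows, so rows that repeat a pose let the fingers close. It gives the time, the measured TCP pose, the force, the opening and the grip force at its end, in the units of the state.
- state(): the state, without advancing time (a new reading comes with each control period).
- camera(name): name is "scene" or "top" or "wrist"; returns a dict with "color" (400x640x3 uint8, red, green, blue), "z_map" (400x640 float32, m along the optical axis (not along the pixel's ray), 0 where there is no reading), "camera_matrix" (3x3 intrinsics, pixels), "camera_from_world" (4x4, takes a point from world to camera coordinates). Camera axes: x right, y down, z forward; pixel columns grow to the right and rows downward; lengths in m; the calibration is good to about 2 mm. The wrist camera is an equidistant fisheye: a pixel r from the principal point sees the ray r / f radians off the axis. A picture is of the moment at which its call begins.
- hand_in(): hands the job in; it is judged then, once.
Trained networks look in a picture, given as the dict that the camera call returned (one of the last four; its "shot" number tells which), for a name from the list of things; names that differ only in an ending like _2 or _b are one class to them, and where a whole thing is asked for, a point or a joint stands for the part that bears it (a point fixed in the world has none). Each returns a list of dicts, best first, with "conf" (0 to 1); they miss things now and then, are a little off and sometimes report something else, mostly with a low value. They report only what shows in the picture. A call takes as long as a camera call. They do not tell look-alikes from the thing itself.
- silhouettes(target, picture): "region" (400x640 bool, what is visible of it) and "box" ([left, top, right, bottom] in pixels, round what is visible of it).
- landmark_of(target, picture): "centre" ([row, column] in pixels: a listed point, or the origin of a listed thing).
The state is a dict: "t": time; "q": joint angles; "joint_vel": joint speeds; "effort": joint torques, N m; "ee_pos": TCP position; "orientation": TCP orientation; "ft_force": force on the tool from outside, world axes, zero at the start; "moment": the same for the moment, N m; "opening": opening from 0.0 (shut) to 1.0 (fully open); "gripper_force": force on a finger pad.
Only numpy, scipy, OpenCV 4.12 (cv2) and the standard library are available. Lean on these libraries where they do the work, as an engineer would, in place of code of your own. Each camera call takes 0.05 s, during which the arm holds its last target. There are 200 camera calls.

## Working session

There is one attempt and no reset: what is moved stays moved. The work goes in short steps, Python scripts to look and compute and a tool call to move; the robot and the scene stay as the last step left them, time stands still between calls to the robot, and variables do not carry over. Pictures are saved under pics/ and viewed, at most 10 in all, crops included, and the job is handed in when it is done.

Besides the shell and the picture viewer there is one more tool, called after "Call:" as name([rows], argument=value, ...), one row to a line, values as JSON. move_arm: Moves the arm, as the interface text tells. Its arguments: {"type":"object","properties":{"series":{"type":"array","items":{"type":"array","items":{"type":"number"}}},"newtons":{"type":"number"}},"required":["series"]}

```bash
mkdir -p pics
cat > h.py <<'E'
from plant import *
import numpy as np, cv2
def pts(p, mask):
    r,c=np.nonzero(mask&(p["z_map"]>0)); z=p["z_map"][r,c]; K=p["camera_matrix"]
    P=np.stack([(c-K[0,2])/K[0,0]*z,(r-K[1,2])/K[1,1]*z,z,np.ones_like(z)])
    return (np.linalg.inv(p["camera_from_world"])@P)[:3].T
def save(n,im): cv2.imwrite("pics/"+n,np.ascontiguousarray(im[...,::-1]))
E
python3 - <<'E'
from h import *
s=state(); print(s)
for n in ("scene","top"):
    p=camera(n); save(n+"1.png",p["color"])
    for t in ("resin_bottle","spray_bottle","bottle_drawer","clear_cup","solvent_can"):
        for d in silhouettes(t,p)[:4]:
            q=pts(p,d["region"])
            if len(q): print(n,t,round(d["conf"],2),d["box"],np.percentile(q,[3,50,97],axis=0).round(3).tolist())
    for t in ("drawer_pull","bottle_bay","cabinet"):
        for d in landmark_of(t,p)[:2]:
            r,c=map(int,d["centre"]); m=np.zeros((400,640),bool); m[max(r-1,0):r+2,max(c-1,0):c+2]=1
            print(n,t,round(d["conf"],2),d["centre"],np.median(pts(p,m),axis=0).round(3))
E
```

```text
{'t': 0.0, 'q': array([ 1.18087195,  0.47776905,  0.02232498,  1.55639502, -0.01148686,
        1.10927209, -0.08311509]), 'joint_vel': array([-1.74680229e-04, -5.65000234e-04, -1.04521261e-03,  1.49823898e-03,
       -5.81972887e-05, -1.63283239e-03, -1.70766644e-03]), 'effort': array([-8.42778045e-04, -5.82844126e+01,  1.53455369e+00, -2.72601825e+01,
       -5.42181171e-02,  1.68141135e-02,  1.83321581e-04]), 'ee_pos': array([ 0.18756918, -0.64785585,  0.23872605]), 'orientation': array([-3.13988215e+00,  1.30578138e-04,  2.81850541e-01]), 'ft_force': array([-0.00225789,  0.19891837, -0.60985644]), 'moment': array([ 0.03176709,  0.04573845, -0.01508637]), 'gripper_force': 0.0, 'opening': 1.0025568234361184}
scene resin_bottle 0.69 [330.7, 134.4, 352.4, 176.4] [[0.557, -0.151, 0.001], [0.572, -0.127, 0.069], [0.599, -0.114, 0.123]]
scene resin_bottle 0.61 [387.3, 145.3, 410.1, 185.1] [[0.435, -0.232, 0.009], [0.452, -0.211, 0.068], [0.476, -0.201, 0.115]]
scene resin_bottle 0.59 [364.8, 115.1, 387.8, 161.6] [[0.531, -0.562, -0.201], [0.548, -0.237, 0.066], [0.74, -0.224, 0.126]]
sc
[... 1722 characters left out ...]
.116]]
top bottle_drawer 0.6 [237.2, 148.4, 366.5, 248.3] [[0.463, -0.052, 0.012], [0.57, 0.065, 0.019], [0.687, 0.196, 0.139]]
top clear_cup 0.78 [187.7, 159.0, 220.0, 197.0] [[0.64, 0.264, -0.001], [0.674, 0.293, 0.057], [0.703, 0.324, 0.117]]
top solvent_can 0.74 [218.1, 207.2, 231.5, 288.1] [[0.409, 0.267, -0.001], [0.462, 0.276, 0.022], [0.592, 0.293, 0.029]]
top solvent_can 0.61 [379.4, 84.3, 435.3, 138.0] [[0.702, -0.28, 0.005], [0.72, -0.223, 0.124], [0.759, -0.185, 0.171]]
top drawer_pull 0.73 [242.3, 308.3] [0.458 0.074 0.117]
top bottle_bay 0.75 [212.8, 300.4] [0.546 0.077 0.018]
top cabinet 0.8 [167.0, 297.5] [0.663 0.061 0.015]
top cabinet 0.65 [211.1, 286.6] [0.536 0.108 0.117]
```

View pics/scene1.png

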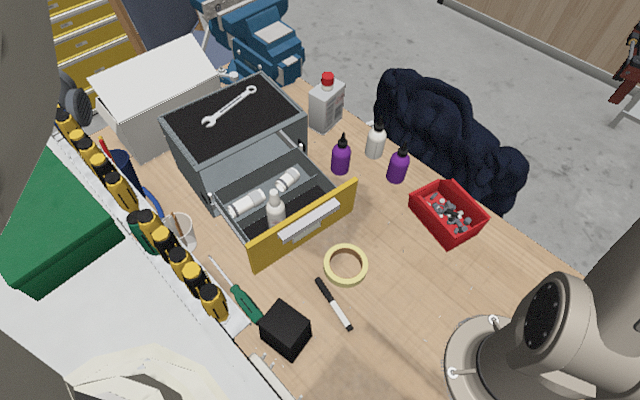

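View pics/top1.png

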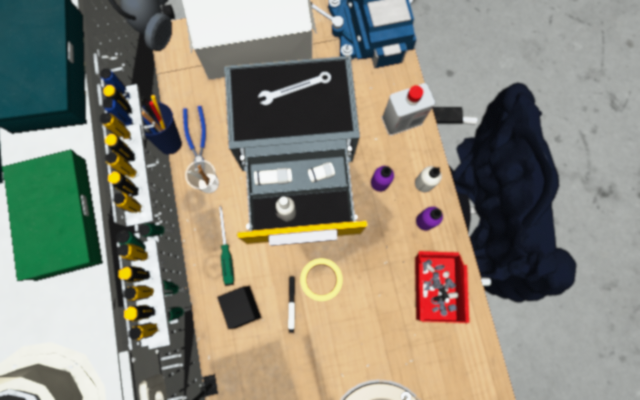

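The bottle-like candidates in the scene view are purple (341,155), white (376,140) and purple (398,165). The white one with the black cap is the target. The white item in the drawer at (275,208) is the spray bottle. I'll check the choice in a crop and measure the bottle and the drawer.

Run:
```python
from h import *
from scipy.optimize import least_squares
try: print("nose",nose_length)
except NameError: import plant; print([a for a in dir(plant) if a[0]!='_'])
for n in ("scene","top"):
    p=camera(n)
    if n=="scene": save("crop.png",cv2.resize(p["color"][90:240,240:430],None,fx=4,fy=4,interpolation=cv2.INTER_CUBIC))
    A=pts(p,np.ones((400,640),bool))
    def fit(c,r,z0,z1,R=.04):
        q=A[(np.hypot(A[:,0]-c[0],A[:,1]-c[1])<R)&(A[:,2]>z0)&(A[:,2]<z1)]
        s=least_squares(lambda v:np.hypot(q[:,0]-v[0],q[:,1]-v[1])-r,c,loss="soft_l1",f_scale=.002)
        return s.x.round(4),len(q)
    print(n,"resin",fit((.556,-.242),.025,.015,.085),"purp",fit((.58,-.135),.025,.015,.085),fit((.46,-.218),.025,.015,.085),"spray",fit((.545,.11),.021,.06,.118))
    q=A[(A[:,2]>.133)&(A[:,2]<.145)&(A[:,0]>.44)&(A[:,0]<.53)&(A[:,1]>-.12)&(A[:,1]<.25)]
    f=np.polyfit(q[:,1],q[:,0],1); print("front x=",f,"y rng",np.percentile(q[:,1],[1,99]),len(q), np.median(q[:,2]))
    q=A[(A[:,2]>.106)&(A[:,2]<.131)&(A[:,0]>.43)&(A[:,0]<.472)&(A[:,1]>-.05)&(A[:,1]<.2)]
    print("pull x pct",np.percentile(q[:,0],[2,50,90]),"y",np.percentile(q[:,1],[2,98]),len(q),np.polyfit(q[:,1],q[:,0],1))
    q=A[(A[:,2]>.180)&(A[:,2]<.2)&(A[:,0]>.6)&(A[:,0]<.9)&(A[:,1]>-.12)&(A[:,1]<.25)]
    c=cv2.minAreaRect(q[:,:2].astype(np.float32)); print("cab",c,q[:,0].min())
```

```text
nose 0.017
scene resin (array([ 0.5564, -0.2498]), 388) purp (array([ 0.5818, -0.1395]), 387) (array([ 0.4605, -0.2275]), 409) spray (array([0.5507, 0.1083]), 326)
front x= [0.11982822 0.47281352] y rng [-0.05616043  0.22182592] 840 0.13968596875215045
pull x pct [0.44965121 0.46313798 0.46922275] y [-0.04307558  0.15520206] 755 [0.02155987 0.46060715]
cab ((0.7634234428405762, 0.047984711825847626), (0.28765806555747986, 0.20037826895713806), 83.08686828613281) 0.6471619833353941
top resin (array([ 0.5576, -0.2485]), 310) purp (array([ 0.583 , -0.1379]), 290) (array([ 0.4614, -0.2259]), 304) spray (array([0.5524, 0.1106]), 206)
front x= [0.11972938 0.47482677] y rng [-0.05659579  0.22124932] 785 0.13849167464634482
pull x pct [0.45100808 0.46449671 0.47026923] y [-0.03314995  0.15236806] 526 [0.03383387 0.46130663]
cab ((0.7642741203308105, 0.04934202879667282), (0.2883974015712738, 0.19842137396335602), 83.11507415771484) 0.6496114893587742
```

View pics/crop.png

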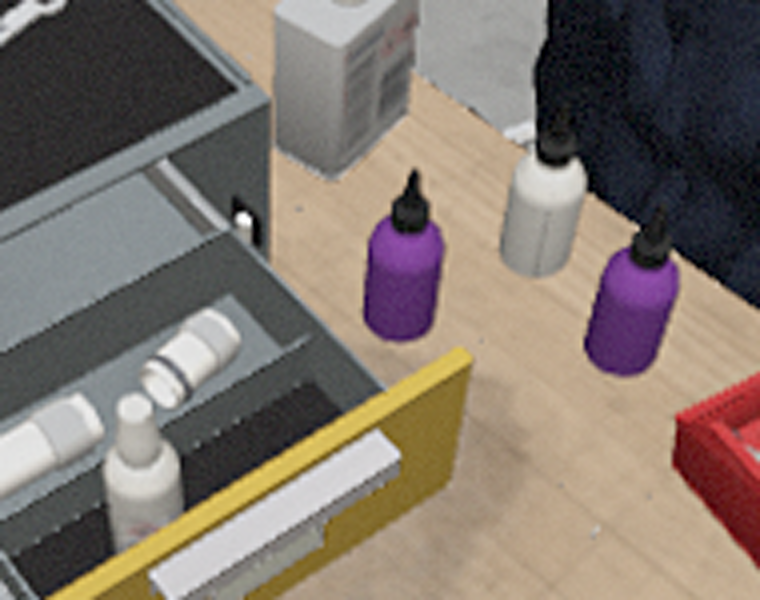

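The crop confirms it: the target is the white bottle with the black cap at crop (540,210), with purple look-alikes at (405,270) and (630,300). The target is at about (0.557, -0.249). The cabinet yaw is -6.9°, and the free place in the bay is about (0.534, 0.008). I'll move above the bottle at yaw 32°, so the fingers pass between the two purple bottles.

Call:
move_arm([
  [0.9,1,0,0.5,1],
  [1.8,2,0,1,1],
  [2.8,3,0,1.5,1],
  [3.7,4,0,2,1],
  [4.6,5,0,2.5,1],
  [5.5,6,0,3.2,1],
  [6.5,7,0,3.2,1],
  [7.4,8,0,3.2,1],
  [8.3,9,0,3.2,1],
  [9.2,9.95,0,3.2,1],
], newtons=15)

```text
t: 1.83
ee_pos: [0.4715, -0.3408, 0.24]
orientation: [3.141, -0.0, 0.561]
ft_force: [0.6, -0.5, -0.8]
opening: 0.999
gripper_force: 0.0
```

Call:
move_arm([
  [0,0,0,0,1],
  [0,0,0,0,1],
  [0,0,0,0,1],
  [0,0,0,0,1],
])

```text
t: 2.17
ee_pos: [0.4691, -0.344, 0.2396]
orientation: [3.141, 0.001, 0.558]
ft_force: [-0.4, 0.2, -0.1]
opening: 0.998
gripper_force: 0.0
```

Run:
```python
from h import *
s=state(); print(s["t"],s["ee_pos"],s["orientation"],s["ft_force"])
p=camera("wrist"); im=p["color"].copy(); T=p["camera_from_world"]; K=p["camera_matrix"]
def proj(X):
    c=(T@np.r_[X,1])[:3]; r=np.hypot(c[0],c[1]); th=np.arctan2(r,c[2]); return K[0,2]+K[0,0]*th*c[0]/r, K[1,2]+K[1,1]*th*c[1]/r
for X in ([.557,-.249,.141],[.557,-.249,.098],[.582,-.1385,.141],[.461,-.2265,.141]):
    u=proj(X); print(u); cv2.circle(im,tuple(int(round(a)) for a in u),3,(0,255,0),1)
e=s["ee_pos"]; print("tcp",proj(e))
for d in silhouettes("resin_bottle",p)[:4]: print(d["conf"],d["box"])
save("w1.png",im)
```

```text
2.1667 [ 0.46913374 -0.34397133  0.23958183] [3.14140717e+00 9.78577408e-04 5.58373967e-01] [-0.42951261  0.1650245  -0.14174669]
(np.float64(278.14269798952364), np.float64(58.75068738938131))
(np.float64(284.61148316183505), np.float64(66.07359549759295))
(np.float64(186.15367720207973), np.float64(-19.48403278182292))
(np.float64(197.12837423207117), np.float64(148.812480062567))
tcp (np.float64(322.42059267081726), np.float64(272.17249847783086))
0.97 [194.5, 111.5, 257.4, 163.5]
0.74 [267.7, 46.8, 318.0, 97.0]
0.73 [192.4, 0.0, 252.8, 36.5]
```

View pics/w1.png

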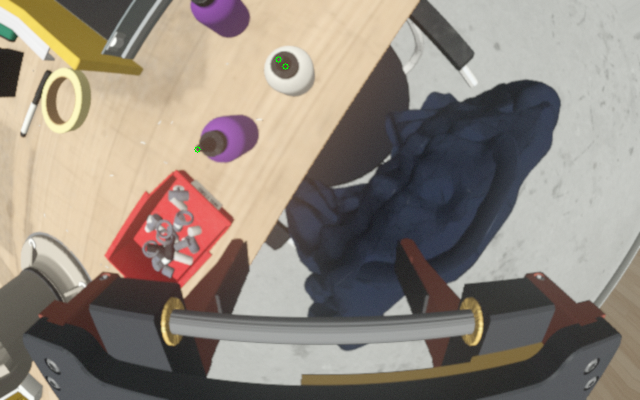

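The wrist view shows the white bottle at (288,70) and the purples at (218,12) and (222,140). The projected estimates agree to within a few pixels. I'll go on above it.

Call:
move_arm([
  [0.7,0.8,0,0,1],
  [1.4,1.6,0,0,1],
  [2.2,2.38,0,0,1],
  [2.2,2.38,0,0,1],
  [2.2,2.38,0,0,1],
  [2.2,2.38,0,0,1],
])

```text
t: 2.77
ee_pos: [0.5577, -0.2484, 0.2395]
orientation: [3.141, 0.001, 0.56]
ft_force: [-0.5, -0.5, 0.8]
opening: 0.998
gripper_force: 0.0
```

```bash
cat >> h.py <<'E'
def proj(p,X):
    c=(p["camera_from_world"]@np.r_[X,1])[:3]; K=p["camera_matrix"]; r=np.hypot(c[0],c[1]); th=np.arctan2(r,c[2]); return np.array([K[0,2]+K[0,0]*th*c[0]/r, K[1,2]+K[1,1]*th*c[1]/r])
def wray(p,u,z):  # wrist pixel to world point on height z
    K=p["camera_matrix"]; a=np.array([(u[0]-K[0,2])/K[0,0],(u[1]-K[1,2])/K[1,1]]); th=np.hypot(*a)
    d=np.r_[a/th*np.sin(th),np.cos(th)]; M=np.linalg.inv(p["camera_from_world"]); o=M[:3,3]; d=M[:3,:3]@d
    return o+d*(z-o[2])/d[2]
E
python3 - <<'E'
from h import *
s=state(); print(s["t"],s["ee_pos"],s["orientation"])
p=camera("wrist"); save("w2.png",p["color"])
for d in silhouettes("resin_bottle",p)[:4]:
    r,c=np.nonzero(d["region"]); print(d["conf"],d["box"],r.mean(),c.mean())
for d in landmark_of("resin_bottle",p)[:3]:
    print(d["conf"],d["centre"],wray(p,d["centre"][::-1],0))
print(proj(p,[.557,-.249,0]),proj(p,[.557,-.249,.141]))
E
```

```text
2.7667 [ 0.55768137 -0.24840548  0.23946345] [3.14146646e+00 1.03657543e-03 5.60002459e-01]
0.76 [220.6, 88.6, 278.6, 134.7] 115.05182341650672 247.91026871401152
0.76 [245.9, 209.8, 288.4, 284.9] 242.47722960151802 265.30170777988616
0.56 [303.3, 156.7, 348.3, 215.9] 186.02129719264278 322.5997095837367
0.81 [174.4, 322.5] [ 0.55969695 -0.24786986  0.        ]
0.78 [112.9, 257.9] [ 0.58418557 -0.13801071  0.        ]
0.71 [69.6, 115.7] [0.5401232  0.08569368 0.        ]
[322.12422226 176.62116868] [322.34976597 213.32173337]
```

View pics/w2.png

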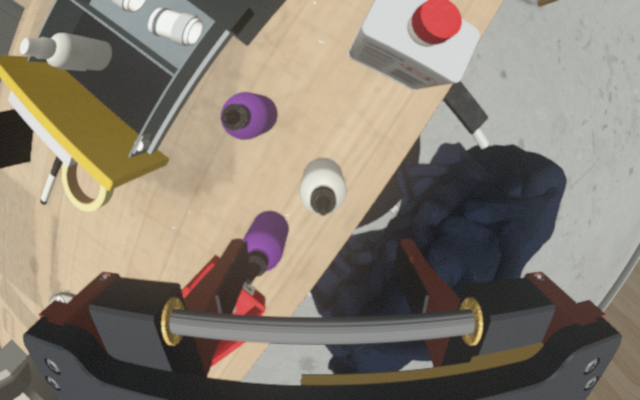

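The white bottle is at (324,187) with its cap at (322,203), where the estimate projects it, and the TCP is directly above. I'll descend and grip.

Call:
move_arm([
  [0,0,-0.8,0,1],
  [0,0,-1.6,0,1],
  [0,0,-2.4,0,1],
  [0,0,-3.1,0,1],
  [0,0,-3.6,0,1],
  [0,0,-3.84,0,1],
  [0,0,-3.84,0,1],
  [0,0,-3.84,0,1],
])

```text
t: 3.58
ee_pos: [0.5583, -0.2481, 0.0866]
orientation: [3.141, 0.0, 0.56]
ft_force: [0.0, 0.1, 0.5]
opening: 1.001
gripper_force: 0.0
```

Call:
move_arm([
  [0,0,0,0,0.4],
  [0,0,0,0,0.2],
  [0,0,0,0,0],
  [0,0,0,0,-0.2],
  [0,0,0,0,-0.2],
  [0,0,0,0,-0.3],
  [0,0,0,0,-0.3],
  [0,0,0,0,-0.3],
], newtons=15)

```text
t: 4.25
ee_pos: [0.5588, -0.2474, 0.0863]
orientation: [3.141, -0.0, 0.561]
ft_force: [-0.3, -1.7, 1.5]
opening: 0.549
gripper_force: 15.0
```

Call:
move_arm([
  [0,0,0.2,0,-0.3],
  [0,0,0.7,0,-0.3],
  [0,0,1.4,0,-0.3],
  [0,0,2.1,0,-0.3],
  [0,0,2.8,0,-0.3],
  [0,0,3.5,0,-0.3],
  [0,0,4.1,0,-0.3],
  [0,0,4.6,0,-0.3],
  [0,0,4.8,0,-0.3],
  [0,0,4.8,0,-0.3],
])

```text
t: 5.08
ee_pos: [0.5592, -0.2472, 0.2802]
orientation: [3.139, -0.002, 0.561]
ft_force: [0.4, 0.2, -1.9]
opening: 0.549
gripper_force: 15.0
```

Call:
move_arm([
  [0,0.3,0,0,-0.3],
  [-0.1,1,0,0,-0.3],
  [-0.2,1.8,0,0,-0.3],
  [-0.3,2.6,0,0,-0.3],
  [-0.4,3.4,0,0,-0.3],
  [-0.5,4.2,0,0,-0.3],
  [-0.6,5,0,0,-0.3],
  [-0.6,5.7,0,0,-0.3],
  [-0.62,6.2,0,0,-0.3],
  [-0.62,6.4,0,0,-0.3],
])

```text
t: 5.92
ee_pos: [0.5318, 0.0136, 0.2763]
orientation: [-3.138, 0.002, 0.567]
ft_force: [0.5, 0.2, -1.2]
opening: 0.547
gripper_force: 15.0
```

Call:
move_arm([
  [0,0,0,0,-0.3],
  [0,0,0,0,-0.3],
  [0,0,0,0,-0.3],
])

```text
t: 6.17
ee_pos: [0.5334, 0.0069, 0.2773]
orientation: [3.142, 0.002, 0.559]
ft_force: [-0.5, -0.4, -2.0]
opening: 0.55
gripper_force: 15.0
```

Run:
```python
from h import *
s=state(); print(s["t"],s["ee_pos"],s["orientation"],s["opening"],s["gripper_force"])
p=camera("scene"); save("s3.png",cv2.resize(p["color"][60:300,180:460],None,fx=2.5,fy=2.5))
p=camera("top"); A=pts(p,np.ones((400,640),bool))
q=A[(A[:,2]>.133)&(A[:,2]<.145)&(A[:,0]>.44)&(A[:,0]<.53)&(A[:,1]>-.12)&(A[:,1]<.25)]
print(np.polyfit(q[:,1],q[:,0],1),np.percentile(q[:,1],[1,99]))
```

```text
6.1667 [0.53335802 0.00694692 0.2773079 ] [3.14157238e+00 1.60187309e-03 5.58628511e-01] 0.5497159604453563 14.983507357828785
[0.12018804 0.4747966 ] [-0.0448411   0.22130203]
```

View pics/s3.png

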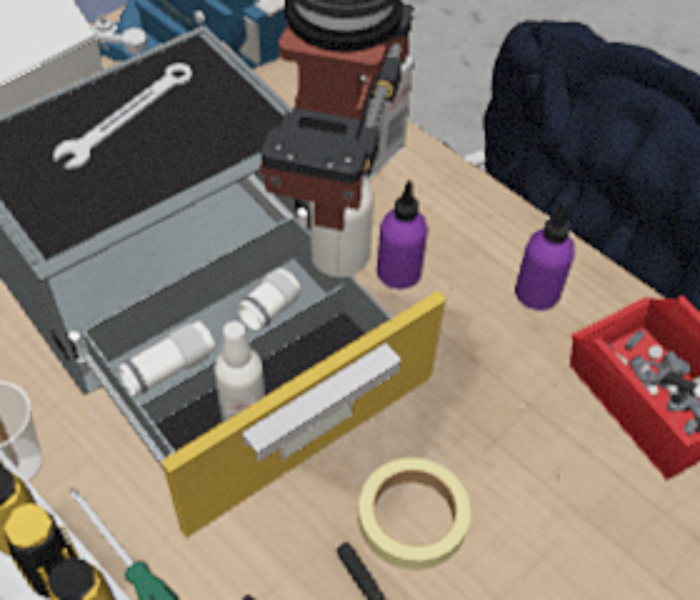

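The bottle hangs upright at crop (342,235) over the free right half of the bay, and the spray bottle is undisturbed at (240,375). I'll lower it.

Call:
move_arm([
  [0,0,-0.4,0,-0.3],
  [0,0,-1,0,-0.3],
  [0,0,-1.7,0,-0.3],
  [0,0,-2.4,0,-0.3],
  [0,0,-3,0,-0.3],
  [0,0,-3.5,0,-0.3],
  [0,0,-3.9,0,-0.3],
  [0,0,-4.1,0,-0.3],
  [0,0,-4.2,0,-0.3],
  [0,0,-4.2,0,-0.3],
])

```text
t: 7.1
ee_pos: [0.5335, 0.0082, 0.1097]
orientation: [-3.141, 0.001, 0.56]
ft_force: [-0.4, 0.1, -1.9]
opening: 0.549
gripper_force: 15.0
```

Call:
move_arm([
  [0,0,-0.03,0,-0.3],
  [0,0,-0.06,0,-0.3],
  [0,0,-0.09,0,-0.3],
  [0,0,-0.12,0,-0.3],
  [0,0,-0.12,0,-0.3],
])

```text
t: 7.52
ee_pos: [0.5337, 0.0088, 0.1055]
orientation: [3.141, -0.0, 0.561]
ft_force: [-0.4, 0.2, -2.8]
opening: 0.545
gripper_force: 15.0
```

Call:
move_arm([
  [0,0,-0.03,0,-0.3],
  [0,0,-0.05,0,-0.3],
  [0,0,-0.05,0,-0.3],
  [0,0,-0.05,0,-0.3],
])

```text
t: 7.85
ee_pos: [0.5345, 0.009, 0.1042]
orientation: [3.141, -0.001, 0.561]
ft_force: [-0.1, -0.7, 6.0]
opening: 0.548
gripper_force: 15.0
```

It has touched down, so I'll release gently and rise.

Call:
move_arm([
  [0,0,0.02,0,0.1],
  [0,0,0.02,0,0.15],
  [0,0,0.02,0,0.25],
  [0,0,0.02,0,0.4],
  [0,0,0.02,0,0.5],
  [0,0,0.02,0,0.5],
  [0,0,0.02,0,0.5],
  [0,0,0.02,0,0.5],
])

```text
t: 8.52
ee_pos: [0.5336, 0.0088, 0.104]
orientation: [-3.142, 0.0, 0.561]
ft_force: [-0.3, -0.4, -0.7]
opening: 0.748
gripper_force: 0.0
```

Call:
move_arm([
  [0,0,0.1,0,0.5],
  [0,0,0.4,0,0.5],
  [0,0,0.8,0,0.5],
  [0,0,1.3,0,0.5],
  [0,0,1.9,0,0.5],
  [0,0,2.6,0,0.5],
  [0,0,3.3,0,0.5],
  [0,0,3.8,0,0.5],
  [0,0,4,0,0.5],
  [0,0,4,0,0.5],
])

```text
t: 9.35
ee_pos: [0.5348, 0.0091, 0.2667]
orientation: [3.139, -0.004, 0.561]
ft_force: [0.3, -0.5, 0.2]
opening: 0.748
gripper_force: 0.0
```

Run:
```python
from h import *
s=state(); print(s["t"],s["ee_pos"],s["orientation"])
for n in ("scene","top"):
    p=camera(n); A=pts(p,np.ones((400,640),bool))
    for t in ("resin_bottle","spray_bottle"):
        for d in silhouettes(t,p)[:4]:
            q=pts(p,d["region"])
            if len(q): print(n,t,round(d["conf"],2),d["box"],np.percentile(q,[3,50,97],axis=0).round(3).tolist())
p=camera("scene"); save("s4.png",cv2.resize(p["color"][60:300,180:460],None,fx=2.5,fy=2.5))
```

```text
9.35 [0.5347789  0.00905888 0.2667485 ] [ 3.13913296 -0.00405346  0.56096406]
scene resin_bottle 0.84 [305.1, 175.7, 324.9, 205.6] [[0.508, -0.008, 0.06], [0.524, 0.018, 0.102], [0.544, 0.032, 0.142]]
scene resin_bottle 0.72 [331.4, 134.9, 351.5, 177.7] [[0.557, -0.147, 0.009], [0.571, -0.126, 0.072], [0.592, -0.114, 0.125]]
scene resin_bottle 0.7 [388.7, 142.9, 410.7, 184.0] [[0.436, -0.233, 0.008], [0.453, -0.212, 0.071], [0.476, -0.201, 0.124]]
scene resin_bottle 0.52 [265.8, 187.3, 286.6, 230.7] [[0.528, 0.094, 0.058], [0.541, 0.117, 0.113], [0.561, 0.131, 0.164]]
scene spray_bottle 0.67 [330.2, 84.6, 345.4, 127.4] [[0.702, -0.282, 0.008], [0.707, -0.257, 0.059], [0.713, -0.223, 0.127]]
top resin_bottle 0.53 [321.6, 197.6, 338.9, 222.6] [[0.508, -0.013, 0.024], [0.516, 0.005, 0.097], [0.538, 0.028, 0.129]]
top spray_bottle 0.59 [273.7, 196.5, 294.8, 220.7] [[0.53, 0.093, 0.029], [0.54, 0.111, 0.112], [0.556, 0.129, 0.164]]
```

View pics/s4.png

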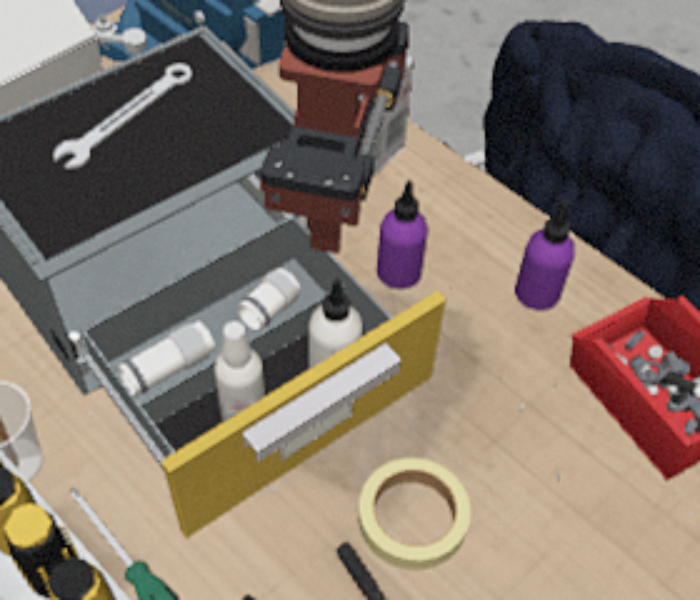

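Both bottles stand in the bay: resin at crop (335,330), spray at (240,375). Next I'll shut the fingers, align yaw with the cabinet and go in front of the pull.

Call:
move_arm([
  [-0.3,0.2,0,-1,0],
  [-0.7,0.5,0,-2.2,-0.5],
  [-1.1,0.8,0,-3.4,-1],
  [-1.5,1.1,0,-4.6,-1],
  [-1.9,1.4,0,-5.8,-1],
  [-2.3,1.7,0,-7,-1],
  [-2.6,1.9,0,-7.8,-1],
  [-2.8,2.02,0,-7.8,-1],
  [-2.8,2.02,0,-7.8,-1],
  [-2.8,2.02,0,-7.8,-1],
])

```text
t: 10.53
ee_pos: [0.4218, 0.0895, 0.264]
orientation: [3.141, -0.0, -0.117]
ft_force: [0.2, 0.0, -0.1]
opening: 0.03
gripper_force: 0.0
```

Run:
```python
from h import *
s=state(); print(s["t"],s["ee_pos"],s["orientation"],s["q"].round(2))
p=camera("wrist"); M=np.linalg.inv(p["camera_from_world"]); d=M[:3,3]-s["ee_pos"]; y=s["orientation"][2]
print("cam fwd",d[0]*np.cos(y)+d[1]*np.sin(y),"up",d[2])
p=camera("top"); A=pts(p,np.ones((400,640),bool))
x=np.array([.9928,-.12]);yv=np.array([.12,.9928]); L=A[:,:2]-[.666,.0605]; a=L@x;b=L@yv
m=(abs(b)<.07)&(A[:,2]>.1)&(A[:,2]<.131)&(a<-.185)&(a>-.25); print("pull a",np.percentile(a[m],[2,10,50,90]),m.sum())
m=(abs(b)<.14)&(A[:,2]>.134)&(A[:,2]<.146)&(a<-.15)&(a>-.22); print("front a",np.percentile(a[m],[3,50,97]),m.sum())
m=(abs(b)<.14)&(A[:,2]>.18)&(A[:,2]<.2)&(a>-.03); print("mouth a",np.percentile(a[m],[0.5,2,99]))
```

```text
10.5333 [0.42179683 0.08946401 0.26395936] [ 3.14130541e+00 -1.36146287e-04 -1.17077565e-01] [ 0.03  0.07 -0.39  2.05  0.03  1.03 -2.07]
cam fwd 0.08355386221237189 up 0.1448519836791381Traceback (most recent call last):
  File "<stdin>", line 7, in <module>
    return _quantile_unchecked(
        a, q, axis, out, overwrite_input, method, keepdims, weights)
    return _ureduce(a,
                    func=_quantile_ureduce_func,
    ...<5 lines>...
                    overwrite_input=overwrite_input,
                    method=method)
    r = func(a, **kwargs)
    result = _quantile(arr,
                       quantiles=q,
    ...<2 lines>...
                       out=out,
                       weights=wgt)
    slices_having_nans = np.isnan(arr[-1, ...])
                                  ~~~^^^^^^^^^
IndexError: index -1 is out of bounds for axis 0 with size 0
```

Call:
move_arm([
  [0,0,-0.6,0,-1],
  [0,0,-1.3,0,-1],
  [0,0,-2,0,-1],
  [0,0,-2.6,0,-1],
  [0,0,-3,0,-1],
  [0,0,-3.18,0,-1],
  [0,0,-3.18,0,-1],
  [0,0,-3.18,0,-1],
])

```text
t: 11.3
ee_pos: [0.4222, 0.0895, 0.1371]
orientation: [-3.141, 0.0, -0.12]
ft_force: [0.3, 0.4, 0.8]
opening: 0.007
gripper_force: 0.0
```

Call:
move_arm([
  [0.06,-0.01,0,0,-1],
  [0.13,-0.02,0,0,-1],
  [0.2,-0.03,0,0,-1],
  [0.27,-0.035,0,0,-1],
  [0.33,-0.04,0,0,-1],
  [0.4,-0.05,0,0,-1],
  [0.4,-0.05,0,0,-1],
])

```text
t: 11.88
ee_pos: [0.4383, 0.0876, 0.137]
orientation: [-3.141, -0.001, -0.12]
ft_force: [-0.3, -0.5, 0.3]
opening: 0.003
gripper_force: 0.0
```

Call:
move_arm([
  [0.05,-0.006,0,0,-1],
  [0.1,-0.012,0,0,-1],
  [0.15,-0.018,0,0,-1],
  [0.2,-0.024,0,0,-1],
  [0.25,-0.03,0,0,-1],
  [0.3,-0.036,0,0,-1],
  [0.35,-0.042,0,0,-1],
  [0.4,-0.048,0,0,-1],
  [0.45,-0.054,0,0,-1],
  [0.5,-0.06,0,0,-1],
])

```text
t: 12.72
ee_pos: [0.4575, 0.0852, 0.1367]
orientation: [3.141, 0.001, -0.12]
ft_force: [-2.9, 0.6, 0.8]
opening: 0.007
gripper_force: 1.4
```

Contact is made and the drawer is moving (about 3 N). I'll keep pushing at about 0.05 m/s.

Call:
move_arm([
  [0.06,-0.007,0,0,-1],
  [0.14,-0.017,0,0,-1],
  [0.24,-0.029,0,0,-1],
  [0.35,-0.042,0,0,-1],
  [0.47,-0.057,0,0,-1],
  [0.59,-0.071,0,0,-1],
  [0.71,-0.086,0,0,-1],
  [0.83,-0.1,0,0,-1],
  [0.95,-0.115,0,0,-1],
  [1.05,-0.127,0,0,-1],
])

```text
t: 13.55
ee_pos: [0.5002, 0.0801, 0.1367]
orientation: [-3.141, -0.0, -0.12]
ft_force: [-4.2, 0.4, 0.6]
opening: 0.008
gripper_force: 2.0
```

Run:
```python
from h import *
s=state(); print(s["t"],s["ee_pos"],s["ft_force"])
p=camera("scene"); save("s5.png",cv2.resize(p["color"][60:300,180:460],None,fx=2.5,fy=2.5))
```

```text
13.55 [0.5002245  0.08014286 0.13674248] [-4.24668522  0.38170024  0.56998921]
```

View pics/s5.png

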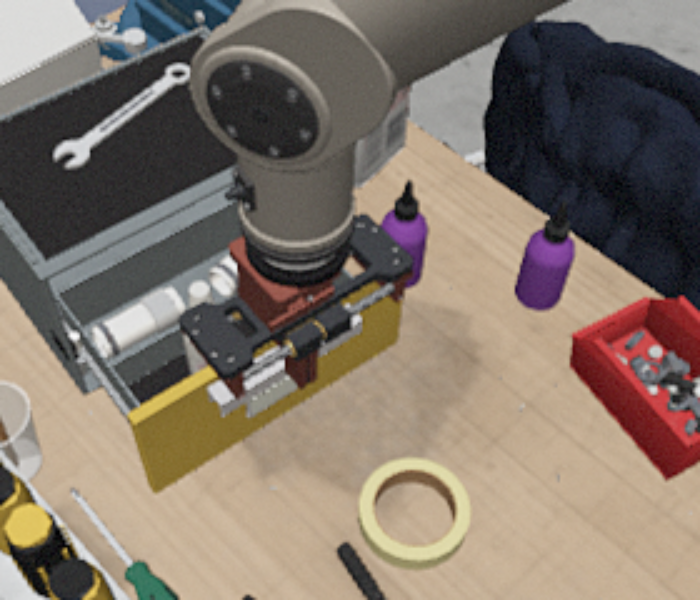

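The fingers are on the pull and the drawer is sliding in, with the spray cap upright at crop (200,290). I'll keep on.

Call:
move_arm([
  [0.1,-0.012,0,0,-1],
  [0.21,-0.025,0,0,-1],
  [0.33,-0.04,0,0,-1],
  [0.46,-0.055,0,0,-1],
  [0.59,-0.071,0,0,-1],
  [0.72,-0.087,0,0,-1],
  [0.85,-0.103,0,0,-1],
  [0.98,-0.118,0,0,-1],
  [1.11,-0.134,0,0,-1],
  [1.24,-0.15,0,0,-1],
])

```text
t: 14.43
ee_pos: [0.5497, 0.0741, 0.137]
orientation: [3.142, 0.0, -0.12]
ft_force: [-4.7, 0.7, 3.1]
opening: -0.001
gripper_force: 2.5
```

Call:
move_arm([
  [0.12,-0.014,0,0,-1],
  [0.25,-0.03,0,0,-1],
  [0.38,-0.046,0,0,-1],
  [0.51,-0.062,0,0,-1],
  [0.64,-0.077,0,0,-1],
  [0.76,-0.092,0,0,-1],
  [0.87,-0.105,0,0,-1],
  [0.97,-0.117,0,0,-1],
  [1.06,-0.128,0,0,-1],
  [1.14,-0.138,0,0,-1],
])

```text
t: 15.27
ee_pos: [0.5955, 0.0686, 0.1369]
orientation: [-3.141, -0.001, -0.12]
ft_force: [-3.6, 0.2, 2.7]
opening: 0.006
gripper_force: 1.7
```

Call:
move_arm([
  [0.08,-0.01,0,0,-1],
  [0.16,-0.019,0,0,-1],
  [0.24,-0.029,0,0,-1],
  [0.32,-0.039,0,0,-1],
  [0.4,-0.048,0,0,-1],
  [0.48,-0.058,0,0,-1],
  [0.55,-0.066,0,0,-1],
  [0.62,-0.075,0,0,-1],
  [0.68,-0.082,0,0,-1],
  [0.74,-0.089,0,0,-1],
])

```text
t: 16.1
ee_pos: [0.6212, 0.0653, 0.1366]
orientation: [3.14, 0.008, -0.12]
ft_force: [-20.6, 1.7, 14.5]
opening: 0.003
gripper_force: 10.2
```

Call:
move_arm([
  [0.05,-0.006,0,0,-1],
  [0.1,-0.012,0,0,-1],
  [0.15,-0.018,0,0,-1],
  [0.2,-0.024,0,0,-1],
])

```text
t: 16.43
ee_pos: [0.6216, 0.0654, 0.1364]
orientation: [3.136, 0.023, -0.118]
ft_force: [-43.2, 1.1, 36.6]
opening: 0.007
gripper_force: 22.3
```

Resistance is far above the catch force, so something is blocked. I'll back off and look.

Call:
move_arm([
  [-0.2,0.02,0,0,-1],
  [-0.4,0.05,0,0,-1],
  [-0.6,0.07,0,0,-1],
  [-0.8,0.1,0,0,-1],
  [-1,0.12,0,0,-1],
  [-1,0.12,0,0,-1],
  [-1,0.12,0,0,-1],
])

```text
t: 17.02
ee_pos: [0.5924, 0.0689, 0.137]
orientation: [3.142, -0.001, -0.12]
ft_force: [0.1, 0.7, 0.6]
opening: 0.006
gripper_force: 0.0
```

Run:
```python
from h import *
s=state(); print(s["t"],s["ee_pos"],s["orientation"],s["ft_force"])
x=np.array([.9928,-.12]);yv=np.array([.12,.9928])
for n in ("scene","top"):
    p=camera(n); A=pts(p,np.ones((400,640),bool)); L=A[:,:2]-[.666,.0605]; a=L@x;b=L@yv
    m=(abs(b)<.14)&(abs(b)>.09)&(A[:,2]>.132)&(A[:,2]<.146)&(a<.02)&(a>-.1)
    print(n,"front a",np.percentile(a[m],[3,50,97]) if m.any() else None,m.sum())
    m=(abs(b)<.14)&(abs(b)>.09)&(A[:,2]>.02)&(A[:,2]<.13)&(a<.02)&(a>-.1)
    print(n,"face a",np.percentile(a[m],[3,50,97]) if m.any() else None,m.sum())
    m=(abs(b)<.14)&(A[:,2]>.183)&(A[:,2]<.2)&(a>-.03); print("mouth a",np.percentile(a[m],[0.5,2,99]))
    if n=="scene": save("s6.png",cv2.resize(p["color"][60:300,180:460],None,fx=2.5,fy=2.5))
```

```text
17.0167 [0.59244936 0.06886058 0.13703003] [ 3.14155849e+00 -6.02279887e-04 -1.19579245e-01] [0.12388788 0.68262546 0.57808736]
scene front a [-0.01519266 -0.01039633 -0.00150914] 170
scene face a [-0.01606231 -0.01413133 -0.01255185] 919
mouth a [-0.00034356  0.00211879  0.34030464]
top front a [-0.0137774  -0.00700467  0.01151001] 126
top face a [-0.01491384 -0.0136714   0.01864996] 188
mouth a [0.00158563 0.00821191 0.34210659]
```

View pics/s6.png

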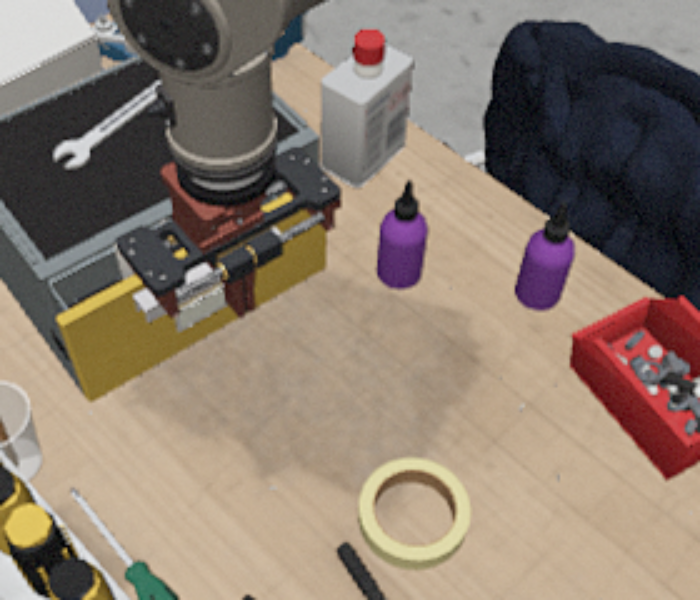

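The front's face now reads about 14 mm ahead of the mouth plane: left end at crop (75,350), cabinet edge at (45,290). I can't yet tell whether the drawer is home, so I'll retreat up and measure unobstructed.

Call:
move_arm([
  [-0.4,0.05,0.1,0,-1],
  [-0.9,0.1,0.6,0,-1],
  [-1.5,0.18,1.3,0,-1],
  [-2.1,0.25,2,0,-1],
  [-2.7,0.3,2.8,0,-1],
  [-3.2,0.38,3.5,0,-1],
  [-3.5,0.42,4,0,-1],
  [-3.5,0.42,4,0,-1],
  [-3.5,0.42,4,0,-1],
])

```text
t: 17.87
ee_pos: [0.4532, 0.0859, 0.2981]
orientation: [-3.141, -0.004, -0.12]
ft_force: [0.5, 0.3, -0.3]
opening: 0.003
gripper_force: 0.0
```

Run:
```python
from h import *
s=state(); print(s["t"],s["ee_pos"],s["ft_force"])
x=np.array([.9928,-.12]);yv=np.array([.12,.9928])
im=[]
for n in ("scene","top"):
    p=camera(n); A=pts(p,np.ones((400,640),bool)); L=A[:,:2]-[.666,.0605]; a=L@x;b=L@yv
    for z0,z1,b0,b1,t in ((.134,.146,-.14,.14,"top edge"),(.02,.1,-.14,.14,"face"),(.108,.13,-.07,.07,"pull")):
        m=(b>b0)&(b<b1)&(A[:,2]>z0)&(A[:,2]<z1)&(a<.01)&(a>-.06)
        print(n,t,np.percentile(a[m],[3,25,50,75,97]).round(4) if m.any() else None,m.sum())
    for t in ("resin_bottle","spray_bottle"):
        for d in silhouettes(t,p)[:4]:
            q=pts(p,d["region"])
            if len(q): print(n,t,round(d["conf"],2),d["box"],np.percentile(q,[3,50,97],axis=0).round(3).tolist())
    im.append(cv2.resize(p["color"][110:240,190:330] if n=="scene" else p["color"][110:240,220:360],(400,371),interpolation=cv2.INTER_CUBIC))
save("s7.png",np.hstack(im));
```

```text
17.8667 [0.45322037 0.0858709  0.29813377] [ 0.52434327  0.32781687 -0.34736148]
scene top edge [-0.0154 -0.0134 -0.0109 -0.0067 -0.0022] 387
scene face [-0.0171 -0.0153 -0.0144 -0.0138 -0.0126] 1268
scene pull [-0.0365 -0.0351 -0.0336 -0.0234 -0.0138] 358
scene resin_bottle 0.86 [330.6, 134.8, 350.9, 178.8] [[0.556, -0.15, 0.002], [0.567, -0.125, 0.055], [0.591, -0.113, 0.131]]
scene resin_bottle 0.7 [388.6, 141.7, 409.2, 183.6] [[0.435, -0.261, -0.0], [0.452, -0.213, 0.068], [0.479, -0.201, 0.123]]
scene spray_bottle 0.48 [222.7, 149.4, 247.6, 173.9] [[0.704, 0.073, 0.086], [0.712, 0.096, 0.111], [0.727, 0.109, 0.129]]
scene spray_bottle 0.29 [161.3, 212.3, 193.6, 247.8] [[0.638, 0.26, 0.015], [0.672, 0.284, 0.072], [0.703, 0.303, 0.121]]
top top edge [-0.0139 -0.0113 -0.0078 -0.0046 -0.0011] 538
top face [-0.0147 -0.014  -0.0136 -0.0131 -0.0124] 452
top pull [-0.0302 -0.023  -0.019  -0.0154 -0.013 ] 87
top resin_bottle 0.88 [372.0, 163.6, 394.9, 190.4] [[0.558, -0.155, -0.0], [0.574, -0.128, 0.08], [0.601, -0.112, 0.125]]
top resin_bottle 0.68 [234.0, 140.0, 358.5, 179.5] [[0.631, -0.074, 0.014], [0.663, 0.102, 0.104], [0.73, 0.197, 0.143]]
top resin_bottle 0.64 [414.0, 209.6, 443.3, 231.5] [[0.437, -0.239, 0.005], [0.456, -0.214, 0.08], [0.481, -0.2, 0.127]]
top spray_bottle 0.44 [271.5, 143.8, 289.0, 155.7] [[0.701, 0.075, 0.034], [0.706, 0.092, 0.058], [0.713, 0.11, 0.088]]
```

View pics/s7.png

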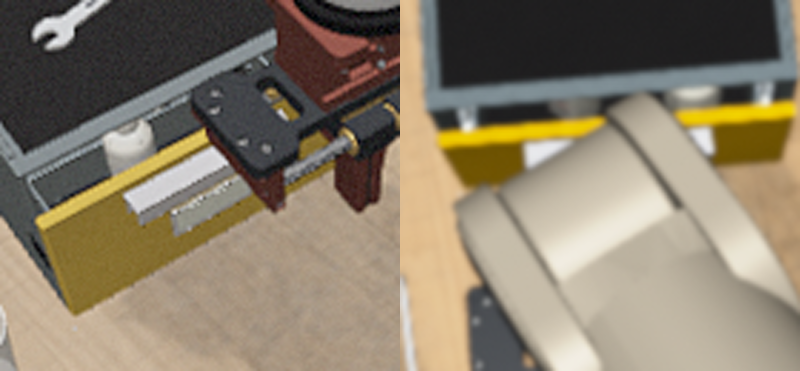

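The front board's back now sits at about the mouth plane, and it didn't spring out when I withdrew, so it looks home. The spray cap is upright at (130,150) in the left view and both caps show in the top view. To rule out that the gripper body was the stop, I'll press lightly again with a different geometry: higher, on the front's top strip above the pull.

Call:
move_arm([
  [0.6,-0.07,0,0,-1],
  [1.4,-0.17,0,0,-1],
  [2.2,-0.26,0,0,-1],
  [3,-0.36,0,0,-1],
  [3.6,-0.43,-0.4,0,-1],
  [3.82,-0.46,-1.2,0,-1],
  [3.82,-0.46,-2,0,-1],
  [3.82,-0.46,-2.8,0,-1],
  [3.82,-0.46,-3.4,0,-1],
  [3.82,-0.46,-3.7,0,-1],
])

```text
t: 19.0
ee_pos: [0.6031, 0.0667, 0.1442]
orientation: [3.14, 0.007, -0.12]
ft_force: [-0.2, -0.4, -0.3]
opening: 0.003
gripper_force: 0.0
```

Call:
move_arm([
  [0.08,-0.01,0,0,-1],
  [0.18,-0.022,0,0,-1],
  [0.28,-0.034,0,0,-1],
  [0.38,-0.046,0,0,-1],
  [0.48,-0.058,0,0,-1],
  [0.56,-0.067,0,0,-1],
  [0.64,-0.077,0,0,-1],
  [0.7,-0.084,0,0,-1],
  [0.7,-0.084,0,0,-1],
  [0.7,-0.084,0,0,-1],
])

```text
t: 19.83
ee_pos: [0.6332, 0.0639, 0.1489]
orientation: [3.142, 0.0, -0.12]
ft_force: [0.2, -0.5, 0.3]
opening: 0.003
gripper_force: 0.0
```

Call:
move_arm([
  [0.04,-0.005,0,0,-1],
  [0.08,-0.01,0,0,-1],
  [0.12,-0.014,0,0,-1],
  [0.16,-0.019,0,0,-1],
  [0.2,-0.024,0,0,-1],
  [0.2,-0.024,0,0,-1],
])

```text
t: 20.33
ee_pos: [0.6416, 0.0629, 0.1488]
orientation: [-3.142, -0.0, -0.12]
ft_force: [0.1, -0.8, -0.4]
opening: 0.004
gripper_force: 0.0
```

Call:
move_arm([
  [0.03,-0.004,0,0,-1],
  [0.06,-0.007,0,0,-1],
  [0.09,-0.011,0,0,-1],
  [0.12,-0.014,0,0,-1],
  [0.12,-0.014,0,0,-1],
])

```text
t: 20.75
ee_pos: [0.642, 0.063, 0.1486]
orientation: [3.14, 0.009, -0.119]
ft_force: [-13.7, 0.8, 10.2]
opening: 0.006
gripper_force: 6.9
```

It stops solidly at the same drawer position (20.6 mm beyond the earlier stop, matching the pull's 21 mm offset) at well over the 8 N catch push, so the drawer is home. I'll withdraw and do a numeric check.

Call:
move_arm([
  [-0.3,0.04,0,0,-1],
  [-0.7,0.08,0.1,0,-1],
  [-1.2,0.14,0.5,0,-1],
  [-1.8,0.22,1.1,0,-1],
  [-2.5,0.2,1.8,0,-1],
  [-3.2,-0.3,2.5,0,-1],
  [-3.6,-1,3.2,0,-1],
  [-3.6,-1.8,3.8,0,-1],
  [-3.6,-2.7,4,0,-1],
  [-3.6,-3.6,4,0,-1],
])

```text
t: 21.58
ee_pos: [0.5032, -0.083, 0.3126]
orientation: [3.141, -0.007, -0.119]
ft_force: [0.5, -0.3, -0.4]
opening: 0.004
gripper_force: 0.0
```

Call:
move_arm([
  [0,-0.9,0,0,-1],
  [0,-1.8,0,0,-1],
  [0,-2.6,0,0,-1],
  [0,-3,0,0,-1],
  [0,-3,0,0,-1],
  [0,-3,0,0,-1],
])

```text
t: 22.08
ee_pos: [0.5019, -0.2021, 0.3088]
orientation: [-3.141, 0.0, -0.122]
ft_force: [-0.2, 0.7, 0.1]
opening: 0.002
gripper_force: 0.0
```

Run:
```python
from h import *
s=state(); print(s["t"],s["ee_pos"],s["ft_force"])
x=np.array([.9928,-.12]);yv=np.array([.12,.9928])
for n in ("scene","top"):
    p=camera(n); A=pts(p,np.ones((400,640),bool)); L=A[:,:2]-[.666,.0605]; a=L@x;b=L@yv; z=A[:,2]
    m=(abs(b)<.14)&(z>.02)&(z<.1)&(a<.01)&(a>-.06); print(n,"face",np.percentile(a[m],[3,50,97]).round(4))
    m=(abs(b)<.119)&(z>.144)&(z<.18)&(a<.12)&(a>.01)
    for b0 in (-.068,.035):
        k=m&(abs(b-b0)<.03); print("cap near b",b0,k.sum(), np.c_[a,b,z][k].max(0).round(3) if k.any() else "", np.median(np.c_[a,b,z][k],0).round(3) if k.any() else "")
        k=(abs(b-b0)<.03)&(z>.09)&(z<.144)&(a<.12)&(a>.01); print("  body",k.sum(), np.median(np.c_[a,b,z][k],0).round(3) if k.any() else "")
    for d in silhouettes("resin_bottle",p)[:4]+silhouettes("spray_bottle",p)[:2]:
        print(round(d["conf"],2),np.round(d["box"]))
```

```text
22.0833 [ 0.50188176 -0.20210192  0.30876339] [-0.18552883  0.71965982  0.1208235 ]
scene face [-0.017  -0.0144 -0.0125]
cap near b -0.068 0  
  body 225 [ 0.039 -0.062  0.106]
cap near b 0.035 0  
  body 224 [0.042 0.039 0.112]
0.7 [331. 136. 350. 177.]
0.56 [388. 143. 408. 183.]
0.32 [208. 256. 263. 324.]
0.58 [226. 152. 246. 175.]
0.56 [160. 211. 194. 252.]
top face [-0.0147 -0.0136 -0.0125]
cap near b -0.068 0  
  body 42 [ 0.028 -0.068  0.096]
cap near b 0.035 0  
  body 1 [0.033 0.035 0.091]
0.79 [411. 210. 441. 228.]
0.73 [371. 166. 398. 192.]
0.59 [308. 139. 331. 151.]
0.73 [234. 137. 357. 179.]
0.69 [273. 144. 290. 155.]
```

```bash
python3 -c "
from plant import *
print(hand_in())"
```

```text
the job is handed in; nothing more can be done
None
```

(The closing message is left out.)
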